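# Lay out a coffee tasting flight, pale to dark

### The arm

A 7-joint arm with a two-finger parallel gripper is mounted at the origin on a cart in front of the work surface, level with it; the furniture and walls round the work are solid. World frame = base frame: x ahead of the robot, y to its left, z up, the work surface at z = 0. Lengths are in m, angles in rad, forces in N, time in s.
With the tool pointing down it reaches from about 0.425 to 0.825 m from the base axis. Payload 3.6 kg.
Tool frame: the origin (TCP) lies on the centre line of the jaws, within the pads' length; the fingertips stand 14 mm ahead of it and the grasp point (between the pads) lies 5 mm behind it; z points along the fingers, y is the line along which they close (so a half turn about z gives the same grasp; the last joint's range is limited). The gripper opens to 93 mm and grips with 3 to 60 N. Pads are 15 mm wide; open, the fingers measure 128 mm over their backs; the gripper's body (75 mm by 188 mm) begins 65 mm behind the grasp point.
Start: joints at [1.185, 0.615, -0.013, 1.423, 0.008, 1.103, -0.04], TCP at [0.229, -0.608, 0.233] pointing down, gripper open.
Joint ranges: [-3.12, 3.12], [-0.3, 2.06], [-1.34, 1.32], [0.26, 2.42], [-1.36, 4.5], [0.01, 1.98], [-2.84, 2.84]. Speed limits (rad/s): [2.79, 2.79, 3.14, 3.14, 3.14, 3.14, 3.14].

### API

Orientations are given as [roll, pitch, yaw] about the fixed x, y, z axes, in that order (R = Rz(yaw) Ry(pitch) Rx(roll)).
In Python, from station import ctrl, camera, get_calibration, order gives the robot as it stands.
- The arm moves only by the tool send_path, called after "Emit:" as a command line: name --argument value ..., lists and objects as JSON in quotes. Schema: {"type":"object","properties":{"deltas":{"type":"array","items":{"type":"number"},"minItems":7,"maxItems":70},"only":{"type":"string"},"quiet":{"type":"boolean"},"lines":{"type":"string"}},"required":["deltas"],"additionalProperties":false}. deltas is one flat list of numbers that holds 1 to 10 rows one after another, with no inner brackets; each row has 7 numbers: the finger opening in m, then dx, dy, dz in m, then a rotation vector rx, ry, rz in rad; each row is the pose to reach, as a shift and turn from the pose commanded when the call began, along the tool's axes at that moment; what a row does not reach only later rows make up. A row lasts 1/8 s, in which the tool goes at most 0.0625 m and 0.188 rad, less where a joint would pass 70% of its speed; a pose out of reach is approached as far as the arm can. The fingers move at their own pace and stop on an object; the grip force is fixed at half the most. Time passes only in rows, so rows that do not move let the fingers close. The tool returns the time, the measured TCP pose, the force, the opening and the grip force at its end. only (a regular expression) keeps the lines of the reply that match it, lines (a string "A,B") keeps lines A to B, and quiet returns only ok. Input that does not fit is refused with a message, and nothing moves.
- ctrl.observe(): the state, without advancing time (a new reading comes with each control period).
- camera(name): name is "scene" or "side" or "wrist"; returns the picture (384x512x3 uint8, red, green, blue); there is no depth.
- get_calibration(name): a dict with "camera_matrix" (3x3 intrinsics, pixels), "extrinsics" (4x4, takes a point from camera to world coordinates). Camera axes: x right, y down, z forward; pixel columns grow to the right and rows downward; lengths in m; the calibration is good to about 2 mm. A picture is of the moment at which its call begins: read the wrist's pose just before it. get_calibration takes no time and is no camera call; for the wrist camera it gives the pose at the moment of the call.
- order.sign_off(): hands the job in; it is judged then, once.
The state is a dict: "time_s": time; "q": joint angles; "joint_velocities": joint speeds; "joint_efforts": joint torques, N m; "eef_pos": TCP position; "tcp_rot": TCP orientation; "ft_force": force on the tool from outside, world axes, zero at the start; "ft_torque": the same for the moment, N m; "opening": finger opening in m; "gripper_force": force on a finger pad.
Only numpy, scipy, OpenCV 4.12 (cv2) and the standard library are available. Lean on these libraries where they do the work, as an engineer would, in place of code of your own. Each camera call takes 0.05 s, during which the arm holds its last target. There are 200 camera calls.

### The job

Lay out the tasting flight: stand the four handleless stoneware cups in the wells of the wooden flight paddle, one to a well, in order of shade from the palest next to the handle to the darkest at the far end. Set each one down gently and upright so that its foot sits on the bottom of its well; they are ceramic, so do not drop or tip them, and leave the tumbler and the tamper where they stand.

Things in the scene. Friction and masses are not known exactly. Their poses are not given: they have to be found in the camera images.
- cup_cream: handleless stoneware cup, open at the top, glazed pale cream inside and out; 64 mm high, a round cone that widens upward: 41 mm across the foot, 48 mm at 30 mm height, 51 mm at 50 mm, 53 mm at the rim, wall 3.5 mm; 0.1 to 0.2 kg. Origin: centre of the foot's underside; z up
- cup_caramel: handleless stoneware cup, open at the top, glazed caramel tan inside and out; 64 mm high, a round cone that widens upward: 41 mm across the foot, 48 mm at 30 mm height, 51 mm at 50 mm, 53 mm at the rim, wall 3.5 mm; 0.1 to 0.2 kg. Origin: centre of the foot's underside; z up
- cup_chestnut: handleless stoneware cup, open at the top, glazed dark chestnut brown inside and out; 64 mm high, a round cone that widens upward: 41 mm across the foot, 48 mm at 30 mm height, 51 mm at 50 mm, 53 mm at the rim, wall 3.5 mm; 0.1 to 0.2 kg. Origin: centre of the foot's underside; z up
- cup_black: handleless stoneware cup, open at the top, glazed near-black inside and out; 64 mm high, a round cone that widens upward: 41 mm across the foot, 48 mm at 30 mm height, 51 mm at 50 mm, 53 mm at the rim, wall 3.5 mm; 0.1 to 0.2 kg. Origin: centre of the foot's underside; z up
- paddle: light wooden flight paddle, loose, 0.9 kg, turned any way: board 316x96x18 mm with a 36 mm wide tongue handle (brass ring) at one short end, reaching 214 mm from the origin. Origin: middle of the board's underside; +x toward the handle, z up. Four round wells, 56 mm wide, 8 mm deep (floor 10 mm above the underside), lie at y = 0, x = +117 (next to the handle), +39, -39, -117 mm (far end)
- tumbler: bystander: clear glass tumbler, 76 mm across, 86 mm high, among the cups; stays where it is. Origin: centre of its underside
- tamper: bystander: coffee tamper standing on its round 58 mm metal base, brown wooden knob on top, 87 mm high, among the cups; stays where it is. Origin: centre of its underside
There are look-alikes about, which are no part of the job. Leave any pink look-alike of the cup_cream alone. Leave any orange or turquoise look-alike of the cup_caramel alone.

How it is judged:
By the outcome, as a careful person would: the job done as asked, in the order asked, and still so for the second after the job is handed in, with the robot touching nothing.
It also fails if it takes over 109 s, if anything falls off the work surface, if the arm or the gripper's body presses on something with over 40 N, if the wrist force passes 120 N, or if a joint passes its speed limit or range.

## Working session

There is one attempt and no reset: what is moved stays moved. The work goes in short steps, Python scripts to look and compute and a tool call to move; the robot and the scene stay as the last step left them, time stands still between calls to the robot, and variables do not carry over. Pictures are saved under pics/ and viewed, at most 14 in all, crops included, and the job is handed in when it is done.

```bash
mkdir -p pics; ls
```

Run:
```python
from station import ctrl,camera,get_calibration
import cv2,numpy as np
for n in ["scene","side"]:
    im=camera(n); np.save(f"pics/{n}.npy",im); cv2.imwrite(f"pics/{n}1.png",cv2.resize(im[...,::-1],(800,600),interpolation=cv2.INTER_CUBIC))
    c=get_calibration(n); print(n,c["camera_matrix"].tolist(),np.round(c["extrinsics"],3).tolist())
o=ctrl.observe();print(o)
```

```text
pics
scene [[466.92209981144697, 0.0, 261.78844438274274], [0.0, 466.92209981144697, 180.4534917010214], [0.0, 0.0, 1.0]] [[-0.558, -0.576, 0.598, -0.231], [-0.83, 0.392, -0.397, 0.583], [-0.006, -0.717, -0.697, 0.91], [0.0, 0.0, 0.0, 1.0]]
side [[444.0003979163473, 0.0, 250.63530619615614], [0.0, 444.0003979163473, 186.23889948780723], [0.0, 0.0, 1.0]] [[-0.999, 0.02, -0.051, 0.593], [0.054, 0.538, -0.841, 0.938], [0.01, -0.843, -0.538, 0.594], [0.0, 0.0, 0.0, 1.0]]
{'time_s': 0.1, 'q': array([ 1.18447046,  0.61580961, -0.01258922,  1.42469046,  0.00812713,
        1.10339544, -0.04038996]), 'joint_velocities': array([-0.00053945, -0.00305809,  0.00043643, -0.00303397,  0.00051702,
        0.00029676, -0.00065679]), 'joint_efforts': array([ 2.30277270e-03, -4.60043621e+01,  2.10473542e-01, -1.66244209e+01,
       -6.11546030e-02,  1.69599883e-02,  1.00186887e-04]), 'eef_pos': array([ 0.2286317 , -0.60776055,  0.2316214 ]), 'tcp_rot': array([-3.13934143e+00,  6.64582509e-05,  3.59891061e-01]), 'ft_force': array([-0.72747479,  0.40134873,  0.07544747]), 'ft_torque': array([-0.01142006,  0.0082456 , -0.01150703]), 'gripper_force': 0.0, 'opening': 0.09303588654402334}
```

View pics/scene1.png

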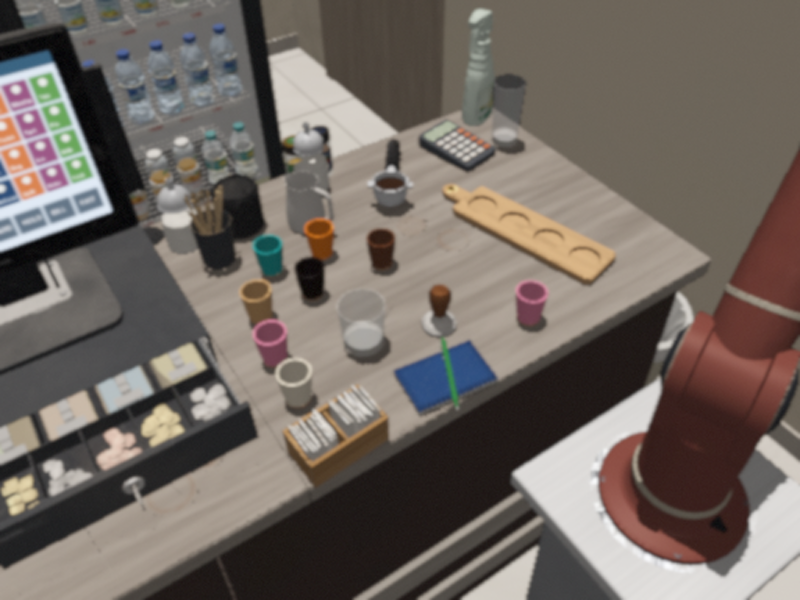

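View pics/side1.png

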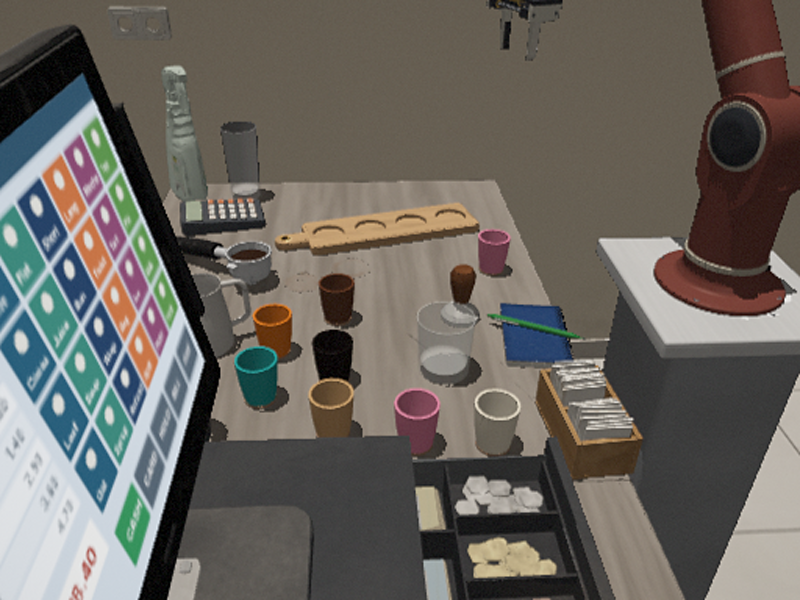

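The scene picture (800-px) shows cream (295,372), caramel (257,292), black (311,270), chestnut (381,240), pink, orange and turquoise decoys, and the paddle with its handle at upper left (452,192) and far end at (600,265). The side view shows the same: cream (496,412), caramel (331,400), black (333,350), chestnut (337,290). I'll enlarge both for pixel readings.

Run:
```python
import cv2,numpy as np
def crop(n,y0,y1,x0,x1,k,out):
    im=np.load(f"pics/{n}.npy")[y0:y1,x0:x1,::-1]
    im=cv2.resize(im,None,fx=k,fy=k,interpolation=cv2.INTER_CUBIC)
    for x in range((x0//10+1)*10,x1,10): cv2.line(im,((x-x0)*k,0),((x-x0)*k,8 if x%50 else 25),(0,0,255),1); (x%50==0) and cv2.putText(im,str(x),((x-x0)*k+2,22),0,.4,(0,0,255),1)
    for y in range((y0//10+1)*10,y1,10): cv2.line(im,(0,(y-y0)*k),(8 if y%50 else 25,(y-y0)*k),(0,0,255),1); (y%50==0) and cv2.putText(im,str(y),(2,(y-y0)*k-2),0,.4,(0,0,255),1)
    cv2.imwrite(out,im)
crop("scene",110,270,145,405,3,"pics/sc2.png")
crop("side",120,300,140,350,3,"pics/si2.png")
```

```text
(no output)
```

View pics/sc2.png

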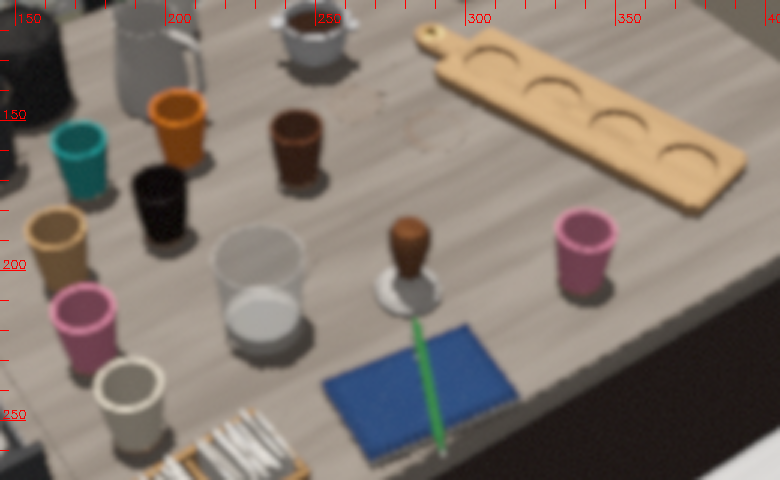

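View pics/si2.png

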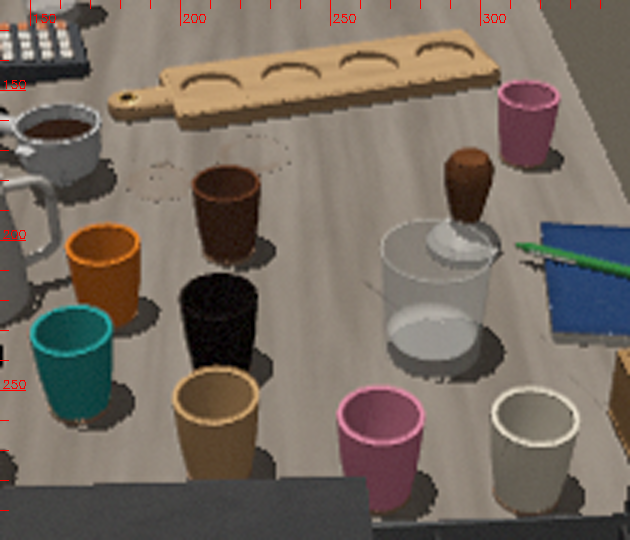

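Create h.py:
```python
import numpy as np,cv2
from station import ctrl,camera,get_calibration
def P(c):
    T=np.linalg.inv(c["extrinsics"]); return np.array(c["camera_matrix"])@T[:3]
def tri(c1,p1,c2,p2):
    X=cv2.triangulatePoints(P(c1),P(c2),np.array(p1,float).reshape(2,1),np.array(p2,float).reshape(2,1)).ravel();return X[:3]/X[3]
def proj(c,X):
    h=P(c)@np.append(X,1);return h[:2]/h[2]
```

Run:
```python
from h import *
A=get_calibration("scene");B=get_calibration("side")
d={'cream':(130,384,535,416),'caramel':(57,230,217,395),'black':(160,186,219,296),'chestnut':(297,128,226,188),'pinkL':(84,308,381,413),'turq':(79,143,72,331),'orange':(177,110,103,246),'pinkR':(586,231,528,97),'tumbler':(259,256,437,249),'knob':(410,220,470,153),
'pA+y':(437,68,177,118),'pA-y':(490,30,163,70),'pB-y':(745,158,466,32),'pB+y':(697,208,498,72),'ring':(432,33,126,98)}
R={}
for k,(a,b,c,e) in d.items():
    p=(145+a/3,110+b/3);q=(140+c/3,120+e/3)
    X=tri(A,p,B,q);R[k]=X
    print(k,np.round(X,3),'r',round(np.hypot(X[0],X[1]),3),'err',np.round(proj(A,X)-p,1),np.round(proj(B,X)-q,1))
hA=(R['pA+y']+R['pA-y'])/2;hB=(R['pB+y']+R['pB-y'])/2
print(hA,hB,np.linalg.norm(hA-hB),np.arctan2(*(hA-hB)[1::-1]))
c=(hA+hB)/2;u=(hA-hB)/np.linalg.norm(hA-hB)
for s in(.117,.039,-.039,-.117):
    w=c+u*s;print(s,np.round(w,3),np.hypot(w[0],w[1]).round(3))
```

```text
cream [0.434 0.347 0.06 ] r 0.556 err [ 0.  -0.1] [0.  0.1]
caramel [0.623 0.32  0.059] r 0.7 err [ 0.1 -0.4] [0.3 0.5]
black [0.623 0.219 0.058] r 0.661 err [ 0.1 -0.5] [0.4 0.6]
chestnut [0.622 0.076 0.056] r 0.626 err [-0.   0.2] [-0.1 -0.2]
pinkL [0.526 0.341 0.061] r 0.627 err [ 0.  -0.1] [0.1 0.2]
turq [0.717 0.253 0.058] r 0.761 err [ 0.1 -0.5] [0.4 0.7]
orange [0.706 0.156 0.058] r 0.724 err [ 0.  -0.3] [0.2 0.3]
pinkR [ 0.366 -0.056  0.058] r 0.37 err [ 0.  -0.1] [0.  0.1]
tumbler [0.477 0.203 0.083] r 0.518 err [ 0. -0.] [0.  0.1]
knob [0.438 0.079 0.086] r 0.445 err [-0.1  0.5] [-0.3 -0.5]
pA+y [ 0.67  -0.124  0.006] r 0.681 err [-0.   0.1] [-0.1 -0.1]
pA-y [ 0.686 -0.205  0.012] r 0.716 err [ 0.  -0.3] [0.2 0.3]
pB-y [ 0.386 -0.278  0.014] r 0.476 err [-0.   0.1] [-0.1 -0.1]
pB+y [ 0.365 -0.197  0.009] r 0.415 err [ 0.  -0.1] [0.1 0.1]
ring [ 0.717 -0.152  0.011] r 0.733 err [ 0.  -0.2] [0.1 0.3]
[ 0.67803927 -0.16479164  0.00899695] [ 0.37560164 -0.23769553  0.01170102] 0.3111122217051329 0.23654163227215708
0.117 [ 0.641 -0.174  0.009] 0.664
0.039 [ 0.565 -0.192  0.01 ] 0.597
-0.039 [ 0.489 -0.21   0.011] 0.532
-0.117 [ 0.413 -0.229  0.011] 0.472
```

Run:
```python
from h import *
A=get_calibration("scene");B=get_calibration("side")
for k,(p,q) in {'screenBR':((130,231),(217,365)),'trayCorner':((253,425),(548,455)),'binTop':((207,337),(410,437))}.items():
    print(k,np.round(tri(A,np.array(p)/1.5625,B,np.array(q)/1.5625),3))
```

```text
screenBR [0.71  0.462 0.207]
trayCorner [0.392 0.432 0.056]
binTop [0.541 0.433 0.095]
```

Emit:
send_path --deltas '[0.075,0.423,-0.277,-0.11,0,0,0.123,0.075,0.423,-0.277,-0.11,0,0,0.123,0.075,0.423,-0.277,-0.11,0,0,0.123,0.075,0.423,-0.277,-0.11,0,0,0.123,0.075,0.423,-0.277,-0.11,0,0,0.123,0.075,0.423,-0.277,-0.11,0,0,0.123,0.075,0.423,-0.277,-0.11,0,0,0.123,0.075,0.423,-0.277,-0.11,0,0,0.123,0.075,0.423,-0.277,-0.11,0,0,0.123,0.075,0.423,-0.277,-0.11,0,0,0.123]'

```text
time_s: 1.35
eef_pos: [0.5274, -0.1994, 0.3422]
tcp_rot: [-3.141, 0.001, 0.239]
ft_force: [-0.6, -0.1, -0.0]
opening: 0.0752
gripper_force: 0.0
```

Run:
```python
from h import *
o=ctrl.observe();c=get_calibration("wrist");im=camera("wrist")
np.savez("pics/w1.npz",im=im,E=c["extrinsics"],K=c["camera_matrix"],t=o["eef_pos"],r=o["tcp_rot"])
print(o["eef_pos"],o["tcp_rot"],o["ft_force"],np.round(c["extrinsics"],3).tolist(),c["camera_matrix"])
cv2.imwrite("pics/w1.png",cv2.resize(im[...,::-1],(800,600),interpolation=cv2.INTER_CUBIC))
```

```text
[ 0.52738865 -0.19943155  0.34221452] [-3.14135268e+00  9.49428110e-04  2.39117432e-01] [-0.61250002 -0.09044832 -0.04259099] [[0.235, -0.929, -0.285, 0.608], [-0.972, -0.226, -0.068, -0.179], [-0.001, 0.293, -0.956, 0.494], [0.0, 0.0, 0.0, 1.0]] [[306.15086793   0.         256.64179054]
 [  0.         306.15086793 195.64778132]
 [  0.           0.           1.        ]]
```

View pics/w1.png

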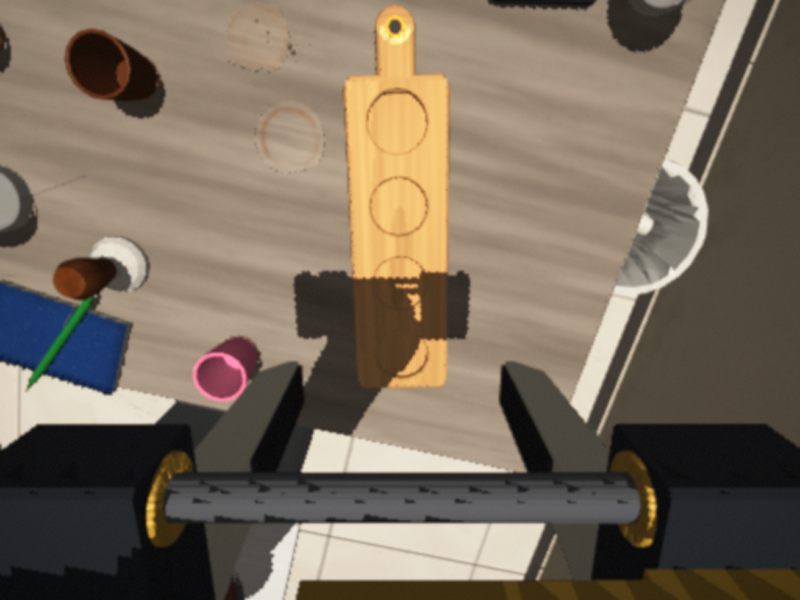

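The wrist view shows the paddle: wells 1 and 2 at (398,121) and (398,206), the board's short-end midpoints at (397,77) and (402,386), chestnut's rim at (98,64). Project onto z = 18 mm, and triangulate against the other views.

Add to h.py:
```python
def onz(E,K,p,z):
    E=np.array(E);d=E[:3,:3]@np.linalg.solve(np.array(K),np.append(p,1));o=E[:3,3];return o+d*(z-o[2])/d[2]
```

Run:
```python
from h import *
w=np.load("pics/w1.npz")
for k,p,z in[('w1',(398,121),.018),('w2',(398,206),.018),('endA',(397,77),.018),('endB',(402.5,386),.018),('ring',(396,26),.018),('chest',(98,64),.064)]:
    X=onz(w['E'],w['K'],np.array(p)/1.5625,z);print(k,np.round(X,4))
A={"extrinsics":w['E'],"camera_matrix":w['K']}
S=get_calibration("scene");B=get_calibration("side")
print('chest tri',tri(A,np.array((98,64))/1.5625,S,(145+297/3,110+128/3)),tri(A,np.array((98,64))/1.5625,B,(140+226/3,120+188/3)))
for p,s,q in[((345,79),(437,68),(177,118)),((449,75),(490,30),(163,70))]:
    p=np.array(p)/1.5625;print('corner',tri(A,p,S,(145+s[0]/3,110+s[1]/3)),tri(A,p,B,(140+q[0]/3,120+q[1]/3)))
```

```text
w1 [ 0.6403 -0.1679  0.018 ]
w2 [ 0.5647 -0.1861  0.018 ]
endA [ 0.6764 -0.1583  0.018 ]
endB [ 0.3772 -0.2362  0.018 ]
ring [ 0.7161 -0.1479  0.018 ]
chest [0.6219 0.0786 0.064 ]
chest tri [0.61966315 0.079032   0.06020062] [0.62154    0.0818573  0.05874367]
corner [ 0.66148719 -0.11515522  0.01658507] [ 0.66740305 -0.11213752  0.01209201]
corner [ 0.688911   -0.20631703  0.0090403 ] [ 0.68754363 -0.20385759  0.01401626]
```

Emit:
send_path --deltas '[0.075,0.039,-0.553,0.09,0,0,0,0.075,0.039,-0.553,0.09,0,0,0,0.075,0.039,-0.553,0.09,0,0,0,0.075,0.039,-0.553,0.09,0,0,0,0.075,0.039,-0.553,0.09,0,0,0,0.075,0.039,-0.553,0.09,0,0,0,0.075,0.039,-0.553,0.09,0,0,0,0.075,0.039,-0.553,0.09,0,0,0,0.075,0.039,-0.553,0.09,0,0,0,0.075,0.039,-0.553,0.09,0,0,0]'

```text
time_s: 2.65
eef_pos: [0.4335, 0.3493, 0.2511]
tcp_rot: [-3.14, 0.003, 0.243]
ft_force: [0.8, -0.8, 0.3]
opening: 0.0753
gripper_force: 0.0
```

Add to h.py:
```python
def shot(n):
    o=ctrl.observe();c=get_calibration("wrist");im=camera("wrist")
    np.savez(f"pics/{n}.npz",im=im,E=c["extrinsics"],K=c["camera_matrix"],t=o["eef_pos"],r=o["tcp_rot"])
    print(o["eef_pos"],o["tcp_rot"])
    cv2.imwrite(f"pics/{n}.png",cv2.resize(im[...,::-1],(800,600),interpolation=cv2.INTER_CUBIC))
def rel(tgt):
    "world target TCP -> shift in tool axes from the present pose"
    from scipy.spatial.transform import Rotation as R
    o=ctrl.observe();return np.round(R.from_euler('xyz',o["tcp_rot"]).as_matrix().T@(np.array(tgt)-o["eef_pos"]),4)
```

```bash
python3 -c "
from h import *
shot('w2')"
```

```text
[0.43348913 0.34929708 0.25107991] [-3.14043803e+00  3.06252963e-03  2.42507176e-01]
```

View pics/w2.png

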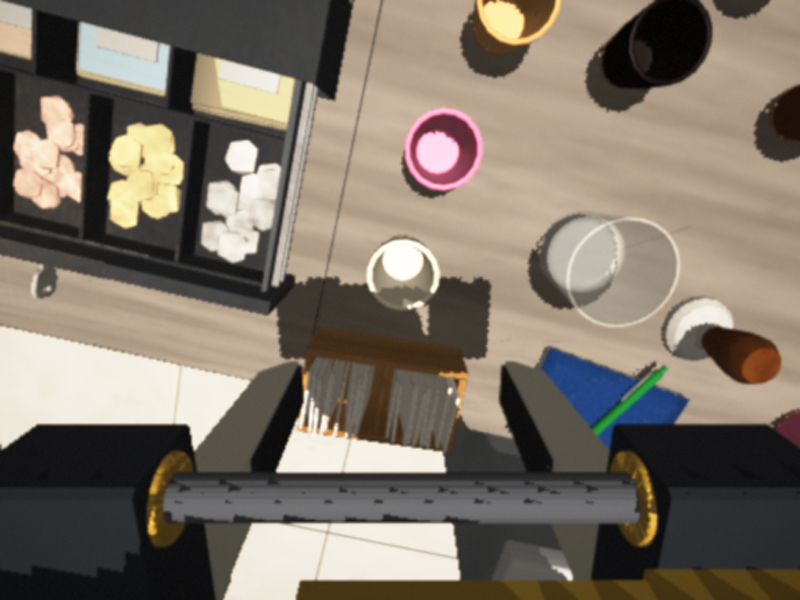

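The wrist view shows cream's rim centred at (403,274), the stick box just robot-side of it, the tray edge at (290,290), and free space left and right for the fingers. Black's rim is at (671,41).

Run:
```python
from h import *
w=np.load("pics/w2.npz");A={"extrinsics":w['E'],"camera_matrix":w['K']}
S=get_calibration("scene");B=get_calibration("side")
for k,p,s,q in[('cream',(403,274),(130,384),(535,416)),('black',(671,41),(160,186),(219,296)),('pink',(443,150),(84,308),(381,413)),('tumb',(624,272),(259,256),(437,249))]:
    p=np.array(p)/1.5625
    print(k,onz(w['E'],w['K'],p,.064),tri(A,p,S,(145+s[0]/3,110+s[1]/3)),tri(A,p,B,(140+q[0]/3,120+q[1]/3)))
X=onz(w['E'],w['K'],np.array((403,274))/1.5625,.064)
print(rel([X[0],X[1],.043]))
```

```text
cream [0.43659254 0.3498307  0.064     ] [0.43509789 0.34769303 0.05943467] [0.43554206 0.34980972 0.06295825]
black [0.62363879 0.22164823 0.064     ] [0.62738192 0.21743429 0.05252695] [0.62430319 0.22032289 0.06065021]
pink [0.52608316 0.34422257 0.064     ] [0.52585179 0.34229431 0.06032723] [0.52614402 0.34419658 0.06377629]
tumb [0.47630186 0.19485409 0.064     ] [0.47817349 0.20301118 0.08100087] [0.47765566 0.20535737 0.08433744]
[ 0.0025 -0.0039  0.2084]
```

```bash
python3 -c "
from h import *
o=ctrl.observe();print(o['eef_pos'],o['tcp_rot'],rel([.4364,.3498,.043]))"
```

```text
[0.43539792 0.34588602 0.25144827] [3.13977782e+00 1.98839698e-03 2.37480663e-01] [ 0.0023 -0.0039  0.2084]
```

Emit:
send_path --deltas '[0.075,0.0025,-0.0035,0.05,0,0,0,0.075,0.0025,-0.0035,0.11,0,0,0,0.075,0.0025,-0.0035,0.165,0,0,0,0.075,0.0025,-0.0035,0.195,0,0,0,0.075,0.0025,-0.0035,0.208,0,0,0,0.075,0.0025,-0.0035,0.208,0,0,0,0.03,0.0025,-0.0035,0.208,0,0,0,0.03,0.0025,-0.0035,0.208,0,0,0,0.03,0.0025,-0.0035,0.208,0,0,0,0.03,0.0025,-0.0035,0.208,0,0,0]'

```text
time_s: 3.95
eef_pos: [0.4378, 0.3507, 0.0457]
tcp_rot: [-3.141, -0.002, 0.237]
ft_force: [0.2, -1.8, 6.1]
opening: 0.0518
gripper_force: 29.1
```

Emit:
send_path --deltas '[0.03,0,0,-0.03,0,0,0,0.03,0,0,-0.08,0,0,0,0.03,0.005,0.03,-0.13,0,0,0,0.03,0.075,0.552,-0.13,0,0,0,0.03,0.075,0.552,-0.13,0,0,0,0.03,0.075,0.552,-0.13,0,0,0,0.03,0.075,0.552,-0.13,0,0,0,0.03,0.075,0.552,-0.13,0,0,0,0.03,0.075,0.552,-0.13,0,0,0,0.03,0.075,0.552,-0.13,0,0,0]'

```text
time_s: 5.2
eef_pos: [0.6072, -0.0868, 0.1741]
tcp_rot: [-3.141, 0.001, 0.237]
ft_force: [1.2, 1.2, -1.6]
opening: 0.0518
gripper_force: 29.5
```

Emit:
send_path --deltas '[0.03,0.025,0.167,0.02,0,0,0,0.03,0.025,0.167,0.05,0,0,0,0.03,0.025,0.167,0.05,0,0,0,0.03,0.025,0.167,0.05,0,0,0]'

```text
time_s: 5.7
eef_pos: [0.6678, -0.2483, 0.1201]
tcp_rot: [3.141, 0.007, 0.229]
ft_force: [-0.4, 0.3, -2.2]
opening: 0.0518
gripper_force: 29.7
```

```bash
python3 -c "
from h import *
shot('w3');print(rel([.6403,-.1679,.08]))"
```

```text
[ 0.66780815 -0.24827518  0.12007177] [3.14070334 0.00747824 0.22885965]
[-0.01   -0.0805  0.0419]
```

View pics/w3.png

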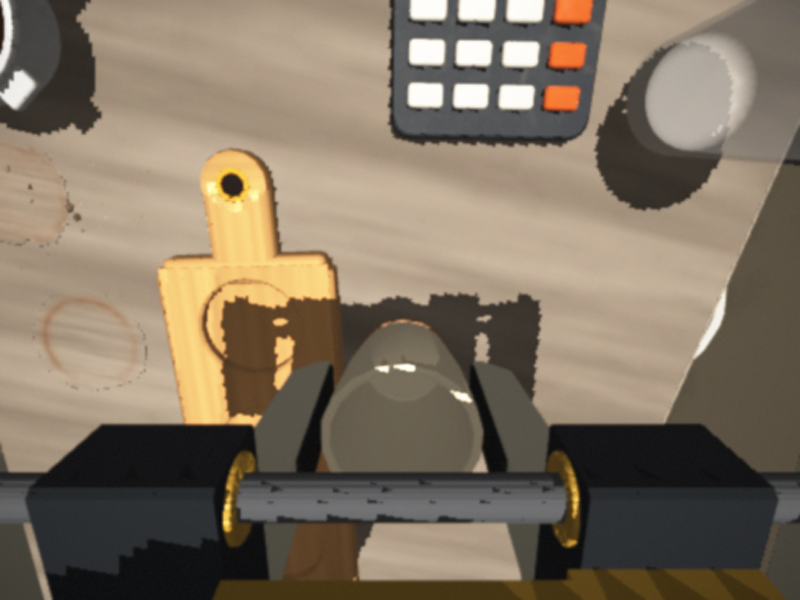

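Motion lag made me overshoot: the cup hangs about 80 mm beside well 1, whose rim shows at about (252,325). The cup is held upright.

Run:
```python
from h import *
w=np.load("pics/w3.npz")
print(onz(w['E'],w['K'],np.array((252,325))/1.5625,.018),onz(w['E'],w['K'],np.array((247,261))/1.5625,.018),onz(w['E'],w['K'],np.array((232,184))/1.5625,.018))
o=ctrl.observe();print(o['eef_pos'],o['tcp_rot'],rel([.6403,-.1679,.08]))
```

```text
[ 0.64239715 -0.16736875  0.018     ] [ 0.67821206 -0.15981592  0.018     ] [ 0.71657615 -0.14701012  0.018     ]
[ 0.6688651  -0.24398248  0.12174101] [-3.13984948  0.00442889  0.23294122] [-0.01   -0.0805  0.0419]
```

Emit:
send_path --deltas '[0.03,-0.009,-0.0805,0,0,0,0,0.03,-0.009,-0.0805,0,0,0,0,0.03,-0.009,-0.0805,0.02,0,0,0,0.03,-0.009,-0.0805,0.035,0,0,0,0.03,-0.009,-0.0805,0.035,0,0,0,0.03,-0.009,-0.0805,0.035,0,0,0]'

```text
time_s: 6.5
eef_pos: [0.6435, -0.1658, 0.0901]
tcp_rot: [3.141, -0.001, 0.236]
ft_force: [0.7, -0.6, -1.8]
opening: 0.0515
gripper_force: 29.7
```

```bash
python3 -c "
from h import *
o=ctrl.observe();print(rel([.641,-.168,.0557]))"
```

```text
[-0.0029  0.0015  0.0344]
```

Emit:
send_path --deltas '[0.03,-0.0029,0.0015,0.015,0,0,0,0.03,-0.0029,0.0015,0.026,0,0,0,0.03,-0.0029,0.0015,0.03,0,0,0,0.03,-0.0029,0.0015,0.032,0,0,0,0.03,-0.0029,0.0015,0.032,0,0,0]'

```text
time_s: 7.12
eef_pos: [0.6408, -0.1676, 0.0577]
tcp_rot: [-3.142, -0.0, 0.237]
ft_force: [0.2, 0.5, -1.9]
opening: 0.0519
gripper_force: 29.7
```

Emit:
send_path --deltas '[0.03,0,0,0.001,0,0,0,0.03,0,0,0.002,0,0,0,0.03,0,0,0.002,0,0,0]'

```text
time_s: 7.5
eef_pos: [0.6407, -0.1678, 0.0559]
tcp_rot: [3.141, -0.0, 0.237]
ft_force: [0.4, -0.2, -0.5]
opening: 0.0517
gripper_force: 29.7
```

Emit:
send_path --deltas '[0.03,0,0,0.001,0,0,0,0.03,0,0,0.001,0,0,0]'

```text
time_s: 7.75
eef_pos: [0.6412, -0.1678, 0.0558]
tcp_rot: [3.141, -0.002, 0.237]
ft_force: [-0.8, 0.4, 5.0]
opening: 0.0517
gripper_force: 29.7
```

Emit:
send_path --deltas '[0.06,0,0,0,0,0,0,0.075,0,0,0,0,0,0,0.075,0,0,-0.01,0,0,0,0.075,0,0,-0.05,0,0,0,0.075,0,0,-0.11,0,0,0,0.075,0,0,-0.17,0,0,0,0.075,0,0,-0.19,0,0,0,0.075,0,0,-0.19,0,0,0,0.075,0,0,-0.19,0,0,0]'

```text
time_s: 8.88
eef_pos: [0.6395, -0.1677, 0.2431]
tcp_rot: [-3.14, 0.003, 0.237]
ft_force: [0.3, -1.0, 0.1]
opening: 0.0753
gripper_force: 0.0
```

```bash
python3 -c "
from h import *
shot('w4')"
```

```text
[ 0.63954842 -0.16766497  0.24314342] [-3.14031896e+00  2.80687506e-03  2.36863382e-01]
```

Emit:
send_path --deltas '[0.075,0.097,-0.4785,0,0,0,0,0.075,0.097,-0.4785,0,0,0,0,0.075,0.097,-0.4785,0,0,0,0,0.075,0.097,-0.4785,0,0,0,0,0.075,0.097,-0.4785,0,0,0,0,0.075,0.097,-0.4785,0,0,0,0,0.075,0.097,-0.4785,0,0,0,0,0.075,0.097,-0.4785,0,0,0,0,0.075,0.097,-0.4785,0,0,0,0,0.075,0.097,-0.4785,0,0,0,0]'

```text
time_s: 10.18
eef_pos: [0.6225, 0.3188, 0.2429]
tcp_rot: [3.139, 0.003, 0.236]
ft_force: [-0.0, -1.2, 0.1]
opening: 0.0747
gripper_force: 0.0
```

```bash
python3 -c "
from h import *
shot('w5')
a=cv2.imread('pics/w4.png');b=cv2.imread('pics/w5.png');cv2.imwrite('pics/w45.png',np.hstack([a[150:550,200:600],b[100:500,200:600]]))"
```

```text
[0.62247888 0.3188344  0.24287959] [3.13919473e+00 2.69351036e-03 2.36373480e-01]
```

View pics/w45.png

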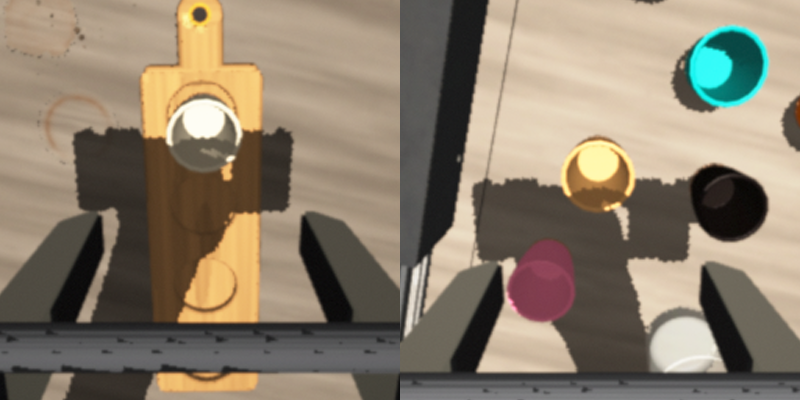

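Left crop: cream stands upright in well 1. Right crop: caramel's rim is at full-image (398,274), black's at (531,303); both finger sides are clear.

Run:
```python
from h import *
w=np.load("pics/w5.npz");A={"extrinsics":w['E'],"camera_matrix":w['K']}
S=get_calibration("scene");B=get_calibration("side")
for p,s,q in[((398,274),(57,230),(217,395)),((531,303),(160,186),(219,296))]:
    p=np.array(p)/1.5625
    print(onz(w['E'],w['K'],p,.064),tri(A,p,S,(145+s[0]/3,110+s[1]/3)),tri(A,p,B,(140+q[0]/3,120+q[1]/3)))
o=ctrl.observe();X=onz(w['E'],w['K'],np.array((398,274))/1.5625,.064)
w=np.load("pics/w4.npz");print('cream',onz(w['E'],w['K'],np.array((404,283))/1.5625,.074))
print(o['eef_pos'],rel([X[0],X[1],.045]))
```

```text
[0.62682981 0.3226704  0.064     ] [0.62458028 0.32038641 0.05615706] [0.62429462 0.32203935 0.06163866]
[0.62825666 0.22439455 0.064     ] [0.62568761 0.21917016 0.05385495] [0.62509412 0.22257329 0.06153311]
cream [ 0.64078042 -0.16825568  0.074     ]
[0.6230913  0.31777447 0.24337798] [ 0.0051 -0.0044  0.1984]
```

Emit:
send_path --deltas '[0.075,0.004,-0.0037,0.05,0,0,0,0.075,0.004,-0.0037,0.11,0,0,0,0.075,0.004,-0.0037,0.16,0,0,0,0.075,0.004,-0.0037,0.188,0,0,0,0.075,0.004,-0.0037,0.198,0,0,0,0.075,0.004,-0.0037,0.198,0,0,0,0.03,0.004,-0.0037,0.198,0,0,0,0.03,0.004,-0.0037,0.198,0,0,0,0.03,0.004,-0.0037,0.198,0,0,0,0.03,0.004,-0.0037,0.198,0,0,0]'

```text
time_s: 11.48
eef_pos: [0.6265, 0.3246, 0.0479]
tcp_rot: [3.141, -0.002, 0.237]
ft_force: [0.8, -1.6, 4.3]
opening: 0.0515
gripper_force: 29.2
```

Emit:
send_path --deltas '[0.03,0,0,-0.03,0,0,0,0.03,0,0,-0.08,0,0,0,0.03,0,0,-0.13,0,0,0,0.03,0,0,-0.13,0,0,0]'

```text
time_s: 11.98
eef_pos: [0.6278, 0.3268, 0.182]
tcp_rot: [-3.138, -0.01, 0.237]
ft_force: [-0.4, 0.4, -1.6]
opening: 0.0516
gripper_force: 29.6
```

Emit:
send_path --deltas '[0.03,-0.18,0.482,0,0,0,0,0.03,-0.18,0.482,0,0,0,0,0.03,-0.18,0.482,0,0,0,0,0.03,-0.18,0.482,0,0,0,0,0.03,-0.18,0.482,0,0,0,0,0.03,-0.18,0.482,0,0,0,0,0.03,-0.18,0.482,0,0,0,0,0.03,-0.18,0.482,0,0,0,0,0.03,-0.18,0.482,0,0,0,0,0.03,-0.18,0.482,0.03,0,0,0]'

```text
time_s: 13.22
eef_pos: [0.5643, -0.1883, 0.1469]
tcp_rot: [3.14, -0.003, 0.233]
ft_force: [-0.1, 0.9, -1.9]
opening: 0.0516
gripper_force: 29.6
```

Emit:
send_path --deltas '[0.03,0,0,0.03,0,0,0,0.03,0,0,0.03,0,0,0]'

```text
time_s: 13.48
eef_pos: [0.5611, -0.1843, 0.1134]
tcp_rot: [-3.137, 0.007, 0.238]
ft_force: [-0.2, -0.2, -1.6]
opening: 0.0517
gripper_force: 29.6
```

```bash
python3 -c "
from h import *
shot('w6');w=np.load('pics/w6.npz')
print(rel([.565,-.1863,.0579]))"
```

```text
[ 0.5611113  -0.18432334  0.11340531] [-3.13666395  0.00682189  0.23832923]
[0.002  0.0022 0.0573]
```

Emit:
send_path --deltas '[0.03,0.003,0.0025,0.02,0,0,0,0.03,0.003,0.0025,0.04,0,0,0,0.03,0.003,0.0025,0.04,0,0,0,0.03,0.003,0.0025,0.04,0,0,0]'

```text
time_s: 14.02
eef_pos: [0.5679, -0.1878, 0.0772]
tcp_rot: [3.141, -0.001, 0.237]
ft_force: [-0.5, 0.5, -1.5]
opening: 0.0514
gripper_force: 29.6
```

```bash
python3 -c "
from h import *
shot('w6b')
print(rel([.565,-.1863,.0579]))"
```

```text
[ 0.5679373  -0.18781215  0.07723669] [ 3.14105621e+00 -1.33226273e-03  2.37041348e-01]
[-0.0027 -0.0023  0.0196]
```

Emit:
send_path --deltas '[0.03,-0.0025,-0.002,0.01,0,0,0,0.03,-0.0025,-0.002,0.015,0,0,0,0.03,-0.0025,-0.002,0.018,0,0,0,0.03,-0.0025,-0.002,0.018,0,0,0,0.03,-0.0025,-0.002,0.019,0,0,0,0.03,-0.0025,-0.002,0.02,0,0,0,0.03,-0.0025,-0.002,0.02,0,0,0]'

```text
time_s: 14.95
eef_pos: [0.5651, -0.1865, 0.0578]
tcp_rot: [3.141, -0.002, 0.237]
ft_force: [-1.0, -0.3, 5.1]
opening: 0.0514
gripper_force: 29.5
```

Emit:
send_path --deltas '[0.06,0,0,0,0,0,0,0.075,0,0,0,0,0,0,0.075,0,0,-0.01,0,0,0,0.075,0,0,-0.05,0,0,0,0.075,0,0,-0.11,0,0,0,0.075,0,0,-0.17,0,0,0,0.075,0,0,-0.19,0,0,0,0.075,0,0,-0.19,0,0,0]'

```text
time_s: 15.95
eef_pos: [0.5652, -0.1866, 0.249]
tcp_rot: [3.139, -0.004, 0.237]
ft_force: [0.5, -0.3, -0.0]
opening: 0.0748
gripper_force: 0.0
```

Emit:
send_path --deltas '[0.075,0.117,-0.244,0,0,0,0,0.075,0.117,-0.244,0,0,0,0,0.075,0.117,-0.244,0,0,0,0,0.075,0.117,-0.244,0,0,0,0,0.075,0.117,-0.244,0,0,0,0,0.075,0.117,-0.244,0,0,0,0,0.075,0.117,-0.244,0,0,0,0]'

```text
time_s: 16.82
eef_pos: [0.6206, 0.0746, 0.2458]
tcp_rot: [3.139, 0.002, 0.233]
ft_force: [0.2, -1.1, 1.1]
opening: 0.0753
gripper_force: 0.0
```

```bash
python3 -c "
from h import *
shot('w7')"
```

```text
[0.62057091 0.07464549 0.24579844] [3.13917648e+00 2.27214028e-03 2.32848690e-01]
```

View pics/w7.png

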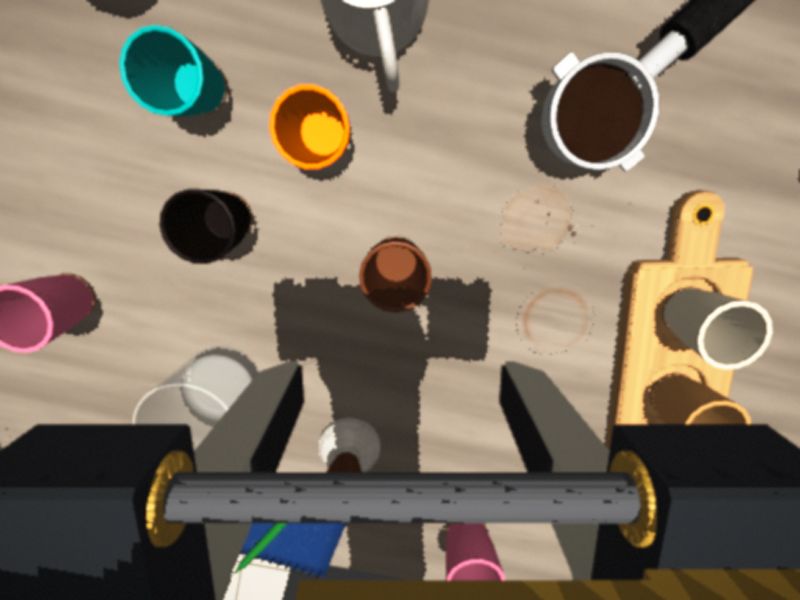

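Chestnut's rim is centred at (396,274) with clear sides; cream and caramel stand upright in wells 1 and 2 at right.

Run:
```python
from h import *
w=np.load("pics/w7.npz");A={"extrinsics":w['E'],"camera_matrix":w['K']}
B=get_calibration("side");p=np.array((396,274))/1.5625
X=onz(w['E'],w['K'],p,.064);print(X,tri(A,p,B,(140+226/3,120+188/3)),'black',onz(w['E'],w['K'],np.array((197,226))/1.5625,.064))
print(ctrl.observe()['eef_pos'],rel([X[0],X[1],.045]))
```

```text
[0.62401527 0.0797544  0.064     ] [0.62166929 0.07930771 0.05702275] black [0.62565456 0.22169112 0.064     ]
[0.62070329 0.07445686 0.24609527] [ 0.0048 -0.0048  0.2011]
```

Emit:
send_path --deltas '[0.075,0.004,-0.0045,0.05,0,0,0,0.075,0.004,-0.0045,0.11,0,0,0,0.075,0.004,-0.0045,0.16,0,0,0,0.075,0.004,-0.0045,0.188,0,0,0,0.075,0.004,-0.0045,0.201,0,0,0,0.075,0.004,-0.0045,0.201,0,0,0,0.03,0.004,-0.0045,0.201,0,0,0,0.03,0.004,-0.0045,0.201,0,0,0,0.03,0.004,-0.0045,0.201,0,0,0,0.03,0.004,-0.0045,0.201,0,0,0]'

```text
time_s: 18.12
eef_pos: [0.6246, 0.0829, 0.0468]
tcp_rot: [3.141, -0.002, 0.236]
ft_force: [1.4, -1.8, 4.3]
opening: 0.0512
gripper_force: 29.7
```

Emit:
send_path --deltas '[0.03,0,0,-0.03,0,0,0,0.03,0,0,-0.08,0,0,0,0.03,0,0,-0.13,0,0,0,0.03,0,0,-0.13,0,0,0]'

```text
time_s: 18.62
eef_pos: [0.626, 0.0848, 0.1799]
tcp_rot: [-3.141, -0.009, 0.237]
ft_force: [0.2, 0.6, -1.4]
opening: 0.0511
gripper_force: 29.7
```

Emit:
send_path --deltas '[0.03,-0.199,0.2474,0,0,0,0,0.03,-0.199,0.2474,0,0,0,0,0.03,-0.199,0.2474,0,0,0,0,0.03,-0.199,0.2474,0,0,0,0,0.03,-0.199,0.2474,0,0,0,0,0.03,-0.199,0.2474,0,0,0,0,0.03,-0.199,0.2474,0,0,0,0,0.03,-0.199,0.2474,0.03,0,0,0,0.03,-0.199,0.2474,0.03,0,0,0,0.03,-0.199,0.2474,0.03,0,0,0]'

```text
time_s: 19.88
eef_pos: [0.4891, -0.2022, 0.146]
tcp_rot: [-3.141, -0.001, 0.24]
ft_force: [-0.0, -0.3, -1.7]
opening: 0.0511
gripper_force: 29.7
```

```bash
python3 -c "
from h import *
print(rel([.489,-.2044,.0568]))"
```

```text
[-0.0007  0.0022  0.0892]
```

Emit:
send_path --deltas '[0.03,0,0.002,0.03,0,0,0,0.03,0,0.002,0.06,0,0,0,0.03,0,0.002,0.07,0,0,0,0.03,0,0.002,0.07,0,0,0,0.03,0,0.002,0.07,0,0,0]'

```text
time_s: 20.5
eef_pos: [0.4898, -0.2058, 0.0769]
tcp_rot: [3.14, -0.002, 0.237]
ft_force: [-0.1, 0.0, -2.4]
opening: 0.0509
gripper_force: 29.7
```

```bash
python3 -c "
from h import *
shot('w8');print(rel([.489,-.2044,.0568]))"
```

```text
[ 0.48984417 -0.20577259  0.07692755] [ 3.14026886e+00 -2.36828727e-03  2.37005309e-01]
[-0.0004 -0.0016  0.0201]
```

Emit:
send_path --deltas '[0.03,0,-0.0013,0.01,0,0,0,0.03,0,-0.0013,0.015,0,0,0,0.03,0,-0.0013,0.018,0,0,0,0.03,0,-0.0013,0.018,0,0,0,0.03,0,-0.0013,0.019,0,0,0,0.03,0,-0.0013,0.02,0,0,0,0.03,0,-0.0013,0.02,0,0,0]'

```text
time_s: 21.42
eef_pos: [0.489, -0.2044, 0.0567]
tcp_rot: [3.141, -0.001, 0.237]
ft_force: [-0.5, 0.7, 5.3]
opening: 0.0511
gripper_force: 29.7
```

Emit:
send_path --deltas '[0.06,0,0,0,0,0,0,0.075,0,0,0,0,0,0,0.075,0,0,-0.01,0,0,0,0.075,0,0,-0.05,0,0,0,0.075,0,0,-0.11,0,0,0,0.075,0,0,-0.17,0,0,0,0.075,0,0,-0.19,0,0,0,0.075,0,0,-0.19,0,0,0]'

```text
time_s: 22.42
eef_pos: [0.4892, -0.2046, 0.2478]
tcp_rot: [3.139, -0.004, 0.237]
ft_force: [-0.1, 0.9, -1.0]
opening: 0.075
gripper_force: 0.0
```

Emit:
send_path --deltas '[0.075,0.232,-0.382,0,0,0,0,0.075,0.232,-0.382,0,0,0,0,0.075,0.232,-0.382,0,0,0,0,0.075,0.232,-0.382,0,0,0,0,0.075,0.232,-0.382,0,0,0,0,0.075,0.232,-0.382,0,0,0,0,0.075,0.232,-0.382,0,0,0,0,0.075,0.232,-0.382,0,0,0,0,0.075,0.232,-0.382,0,0,0,0,0.075,0.232,-0.382,0,0,0,0]'

```text
time_s: 23.68
eef_pos: [0.6244, 0.2184, 0.245]
tcp_rot: [3.139, 0.002, 0.234]
ft_force: [-0.3, -0.3, -0.7]
opening: 0.0748
gripper_force: 0.0
```

```bash
python3 -c "
from h import *
shot('w9')"
```

```text
[0.62438216 0.21838772 0.24495482] [3.13928180e+00 1.71919145e-03 2.33603836e-01]
```

View pics/w9.png

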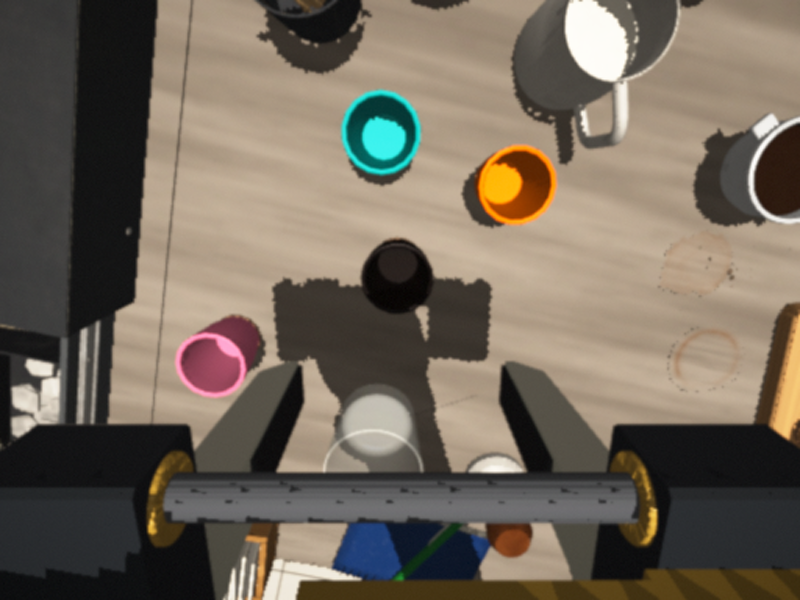

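Black's rim is centred at (397,276), the same place in view as the previous cups; orange is clear of the right finger.

Run:
```python
from h import *
w=np.load("pics/w9.npz");X=onz(w['E'],w['K'],np.array((397,276))/1.5625,.064)
print(X,ctrl.observe()['eef_pos'],rel([X[0],X[1],.045]))
```

```text
[0.62685366 0.22253834 0.064     ] [0.62451918 0.21842787 0.24535018] [ 0.0034 -0.0038  0.2003]
```

Emit:
send_path --deltas '[0.075,0.0035,-0.004,0.05,0,0,0,0.075,0.0035,-0.004,0.11,0,0,0,0.075,0.0035,-0.004,0.16,0,0,0,0.075,0.0035,-0.004,0.188,0,0,0,0.075,0.0035,-0.004,0.2,0,0,0,0.075,0.0035,-0.004,0.2,0,0,0,0.03,0.0035,-0.004,0.2,0,0,0,0.03,0.0035,-0.004,0.2,0,0,0,0.03,0.0035,-0.004,0.2,0,0,0,0.03,0.0035,-0.004,0.2,0,0,0]'

```text
time_s: 24.98
eef_pos: [0.6276, 0.2259, 0.0468]
tcp_rot: [3.141, -0.002, 0.237]
ft_force: [-0.2, -1.4, 4.2]
opening: 0.0512
gripper_force: 29.7
```

Emit:
send_path --deltas '[0.03,0,0,-0.03,0,0,0,0.03,0,0,-0.08,0,0,0,0.03,0,0,-0.13,0,0,0,0.03,0,0,-0.13,0,0,0]'

```text
time_s: 25.48
eef_pos: [0.629, 0.2281, 0.1805]
tcp_rot: [-3.139, -0.01, 0.237]
ft_force: [0.0, 0.3, -1.5]
opening: 0.0511
gripper_force: 29.7
```

Emit:
send_path --deltas '[0.03,-0.314,0.386,0,0,0,0,0.03,-0.314,0.386,0,0,0,0,0.03,-0.314,0.386,0,0,0,0,0.03,-0.314,0.386,0,0,0,0,0.03,-0.314,0.386,0,0,0,0,0.03,-0.314,0.386,0,0,0,0,0.03,-0.314,0.386,0,0,0,0,0.03,-0.314,0.386,0,0,0,0,0.03,-0.314,0.386,0,0,0,0,0.03,-0.314,0.386,0.03,0,0,0]'

```text
time_s: 26.72
eef_pos: [0.413, -0.2233, 0.1459]
tcp_rot: [3.14, -0.003, 0.235]
ft_force: [0.4, 0.0, -0.4]
opening: 0.0512
gripper_force: 29.7
```

Emit:
send_path --deltas '[0.03,0,0,0,0,0,0,0.03,0,0,0,0,0,0]'

```text
time_s: 26.98
eef_pos: [0.4125, -0.2218, 0.1458]
tcp_rot: [-3.141, -0.0, 0.239]
ft_force: [0.4, -0.6, -1.3]
opening: 0.051
gripper_force: 29.7
```

```bash
python3 -c "
from h import *
shot('w10');print(rel([.4133,-.2227,.0568]))"
```

```text
[ 0.412533   -0.22179761  0.14576888] [-3.14077846e+00 -6.49564219e-05  2.38636874e-01]
[0.0002 0.0007 0.0893]
```

View pics/w10.png

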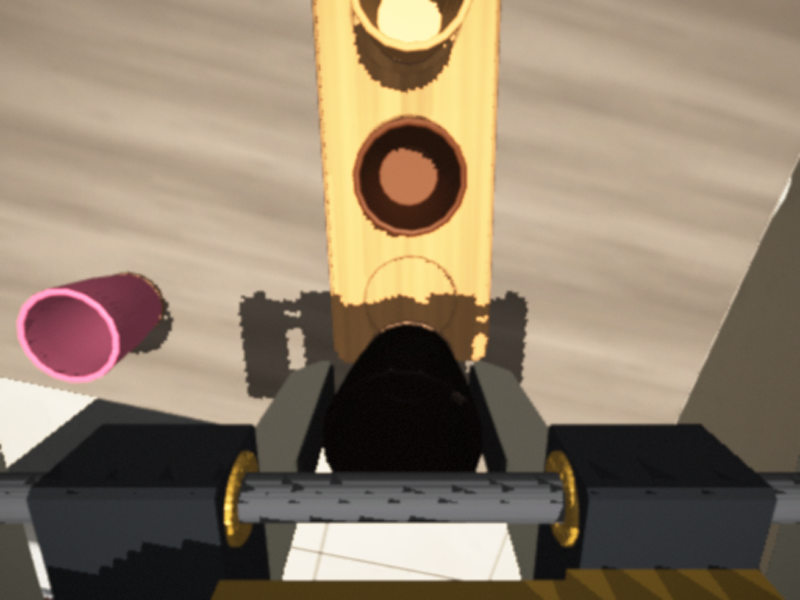

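Well 4's rim is visible, centred near (411,300); chestnut stands upright in well 3 at (410,176).

```bash
python3 -c "
from h import *
w=np.load('pics/w10.npz');print(onz(w['E'],w['K'],np.array((411,300))/1.5625,.018),onz(w['E'],w['K'],np.array((410,176))/1.5625,.074))"
```

```text
[ 0.41509483 -0.22632905  0.018     ] [ 0.48715193 -0.20694273  0.074     ]
```

Emit:
send_path --deltas '[0.03,0,0.001,0.03,0,0,0,0.03,0,0.001,0.06,0,0,0,0.03,0,0.001,0.069,0,0,0,0.03,0,0.001,0.069,0,0,0,0.03,0,0.001,0.069,0,0,0]'

```text
time_s: 27.65
eef_pos: [0.4133, -0.224, 0.0778]
tcp_rot: [3.14, -0.002, 0.237]
ft_force: [0.1, 0.3, -1.0]
opening: 0.0511
gripper_force: 29.7
```

```bash
python3 -c "
from h import *
ctrl.observe();print(rel([.4133,-.2227,.0568]))"
```

```text
[ 0.0003 -0.0013  0.0209]
```

Emit:
send_path --deltas '[0.03,0.001,0,0.01,0,0,0,0.03,0.001,0,0.015,0,0,0,0.03,0.001,0,0.018,0,0,0,0.03,0.001,0,0.019,0,0,0,0.03,0.001,0,0.02,0,0,0,0.03,0.001,0,0.021,0,0,0,0.03,0.001,0,0.021,0,0,0]'

```text
time_s: 28.52
eef_pos: [0.4138, -0.2235, 0.0566]
tcp_rot: [3.141, -0.001, 0.237]
ft_force: [0.1, 0.3, 5.6]
opening: 0.0511
gripper_force: 29.6
```

Emit:
send_path --deltas '[0.06,0,0,0,0,0,0,0.075,0,0,0,0,0,0,0.075,0,0,-0.01,0,0,0,0.075,0,0,-0.05,0,0,0,0.075,0,0,-0.11,0,0,0,0.075,0,0,-0.17,0,0,0,0.075,0,0,-0.23,0,0,0,0.075,0,0,-0.25,0,0,0,0.075,0,0,-0.25,0,0,0,0.075,0,0,-0.25,0,0,0]'

```text
time_s: 29.78
eef_pos: [0.4123, -0.2232, 0.3045]
tcp_rot: [-3.14, 0.002, 0.237]
ft_force: [-0.8, -0.2, 0.0]
opening: 0.0748
gripper_force: 0.0
```

Run:
```python
from h import *
shot('w11')
s=camera('side');np.save('pics/side_e.npy',s)
a=cv2.resize(s[100:200,150:320,::-1],(680,400),interpolation=cv2.INTER_CUBIC)
b=cv2.imread('pics/w11.png')[0:400,150:650]
cv2.imwrite('pics/end.png',cv2.resize(np.hstack([a,b]),(800,271)))
```

```text
[ 0.41229876 -0.22321819  0.30452051] [-3.13990302e+00  2.08829175e-03  2.36899706e-01]
```

View pics/end.png

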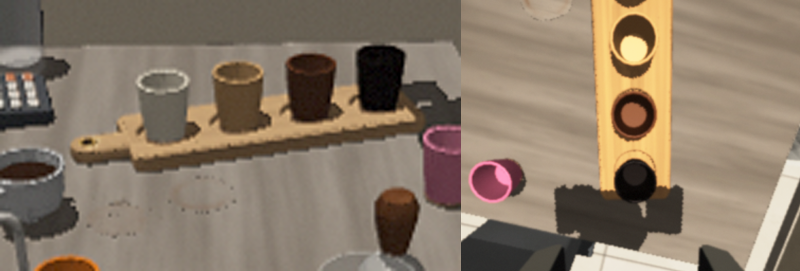

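All four cups stand upright in order; one quick check that black is centred in its well, then I'll hand in.

```bash
python3 -c "
from h import *
w=np.load('pics/w11.npz')
for p in((407,265),(405,170),(406,66)): print(onz(w['E'],w['K'],np.array(p)/1.5625,.074))
from station import order
print(order.sign_off())"
```

```text
[ 0.41362131 -0.22642691  0.074     ]
[ 0.48556504 -0.20731224  0.074     ]
[ 0.55613494 -0.19095062  0.074     ]
the job is handed in; nothing more can be done
None
```

The four cups stand upright in the paddle's wells, with cream next to the handle, then caramel, chestnut and black at the far end. I did not touch the tumbler, the tamper or the look-alike cups, and the job was handed in at about 30 s of the 109 s allowed.

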